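Put the stacked lids back on a patient's washing things

ROBOT

A 6-joint arm with a two-finger parallel gripper is mounted at the origin on the work surface. World frame = base frame: x ahead of the robot, y to its left, z up, the work surface at z = 0. Lengths are in m, angles in rad, forces in N, time in s.
With the tool pointing down it reaches from about 0.3 to 0.875 m from the base axis. Payload 4.2 kg.
Tool frame: the origin (TCP) lies between the finger pads; the fingertips stand 11 mm ahead of it and the grasp point (between the pads) lies 8 mm behind it; y points along the fingers, x is the direction in which the jaws open and shut, and the axes are right-handed (so a half turn about y gives the same grasp; the last joint's range is limited). The gripper opens to 85 mm and grips with 20 to 120 N. Pads are 22 mm wide; open, the fingers measure 114 mm over their backs; the gripper's body (76 mm by 85 mm) begins 54 mm behind the grasp point. The pads swing forward as they close: fully open they stand 13 mm farther back than shut.
Start: joints at [-1.257, 0.32, 1.565, -0, 1.257, -0.02], TCP at [0.188, -0.543, 0.242] pointing down, gripper open.
Joint ranges: [-3.11, 3.11], [-0.84, 2.01], [0.21, 2.61], [-1.34, 4.49], [0.05, 2.63], [-2.56, 2.56]. Speed limits (rad/s): [2.57, 2.57, 3.14, 3.14, 3.14, 3.14].

INTERFACE

Orientations are given as a 3x3 rotation matrix whose columns are the frame's x, y, z axes.
In Python, from bench import env, cams gives the robot as it stands.
- The arm moves only by the tool play_rows, never from a script. Its argument "increments" is text: rows parted by semicolons, each of 7 numbers parted by spaces: the shift along the tool's x, y, z in m, then the turn, a rotation vector about the tool's x, y, z in degrees, then the opening, from 0 (shut) to 1 (fully open). A call has 1 to 20 rows; each row is the pose to reach, as a shift and turn from the pose commanded when the call began, along the tool's axes at that moment; what a row does not reach only later rows make up. A row lasts 1/8 s, in which the tool goes at most 62.5 mm and 10.7 degrees, less where a joint would pass 70% of its speed; a pose out of reach is approached as far as the arm can. A call with a gripper value outside its range is refused whole. The fingers move at their own pace and stop on an object; "force" is the grip in N (left out, the last holds). Time passes only in rows, so rows that repeat a pose let the fingers close. It gives the time, the measured TCP pose, the force and the opening at its end, in the units of the state.
- env.read_state(): the state, without advancing time (a new reading comes with each control period).
- cams.read_camera(name): name is "side" or "top"; returns a dict with "color" (420x560x3 uint8, blue, green, red), "fx", "fy", "cx", "cy" (pixels), "extrinsics" (4x4, takes a point from camera to world coordinates). Camera axes: x right, y down, z forward; pixel columns grow to the right and rows downward; lengths in m; the calibration is good to about 2 mm. A picture is of the moment at which its call begins. There is no depth.
- env.close_job(): hands the job in, once; it reports no verdict.
Trained networks look in the newest picture that a camera, given by its name, has taken for a name from the list of things; names that differ only in an ending like _2 or _b are one class to them, and where a whole thing is asked for, a point or a joint stands for the part that bears it (a point fixed in the world has none). Each returns a list of dicts, best first, with "confidence" (0 to 1); they miss things now and then, are a little off and sometimes report something else, mostly with a low value. They report only what shows in the picture. A call takes as long as a camera call. They do not tell look-alikes from the thing itself.
- cams.cut_out(query, camera): "pixels" (420x560 bool, what is visible of it) and "uv" ([column, row] in pixels, amid what is visible of it).
The state is a dict: "time": time; "joint_pos": joint angles; "qvel": joint speeds; "joint_torque": joint torques, N m; "tool_pos": TCP position; "eef_rot": TCP orientation; "ft_force": force on the tool from outside, world axes, zero at the start; "torque": the same for the moment, N m; "width": finger opening in m.
Only numpy, scipy, OpenCV 4.12 (cv2) and the standard library are available. Lean on these libraries where they do the work, as an engineer would, in place of code of your own. Each camera call takes 0.05 s, during which the arm holds its last target.

TASK

The washed lids of the patient's bedside set are stacked in a pile. Take the pile apart and put each lid back on its own open container - beaker, denture pot, soap box and toothbrush box - squarely, level and fully home on the rim. Leave the containers and the pill bottles upright where they stand.

Things in the scene. Friction and masses are not known exactly. Their poses are not given: they have to be found in the camera images.
- beaker_lid_c (a point): Off-white lid of the beaker, round, 56 mm across, 20 g; on top of the stack of lids. 19 mm high: a flat-topped cap 14 mm high with upright sides, under it a rib 5 mm deep, about 13 mm in from the edge, that enters the mouth with 6.5 mm play; the cap then rests on the rim. Point: centre of the lid, 9.5 mm above the rib's underside (4.5 above the cap's); z up. Any turn about z will do.
- pot_lid_c (a point): Off-white lid of the denture pot, square, 66 x 66 mm with rounded corners, 30 g; second from the top in the stack. 19 mm high: a flat-topped cap 14 mm high with upright sides, under it a rib 5 mm deep, about 13 mm in from the edge, that enters the mouth with 6.5 mm play; the cap then rests on the rim. Point: centre of the lid, 9.5 mm above the rib's underside (4.5 above the cap's); z up; x, y along its sides; fits in any quarter turn.
- soap_lid_c (a point): Off-white lid of the soap box, oblong, 116 mm (x) by 66 mm (y) with well rounded corners, 40 g; third from the top in the stack. 19 mm high: a flat-topped cap 14 mm high with upright sides, under it a rib 5 mm deep, about 13 mm in from the edge, that enters the mouth with 6.5 mm play; the cap then rests on the rim. Point: centre of the lid, 9.5 mm above the rib's underside (4.5 above the cap's); z up; either way round.
- brush_lid_c (a point): Off-white lid of the toothbrush box, long, 206 mm (x) by 60 mm (y) with rounded ends, 50 g; at the bottom of the stack, on the table. 19 mm high: a flat-topped cap 14 mm high with upright sides, under it a rib 5 mm deep, about 13 mm in from the edge, that enters the mouth with 6.5 mm play; the cap then rests on the rim. Point: centre of the lid, 9.5 mm above the rib's underside (4.5 above the cap's); z up; either way round.
- beaker_mouth (a point): Pink plastic tooth beaker, round, open, standing loose, 86 mm high, 49 mm across at the rim, 38 mm at the foot, wall 2.5 mm, 100 g. The point is the centre of its mouth at rim height; z up.
- pot_box_mouth (a point): Pink plastic denture pot, square, open, standing loose, 58 x 58 mm and 64 mm high, wall 2.5 mm, a pale strainer inside, 160 g. The point is the centre of its mouth at rim height; x and y along its sides, z up.
- soap_box_mouth (a point): Pink plastic soap box, open, standing loose, 108 mm (x) by 58 mm (y), 36 mm high, wall 2.5 mm, a cream bar of soap inside well below the rim, 180 g. The point is the centre of its mouth at rim height; x along its length, z up.
- brush_box_mouth (a point): Pink plastic toothbrush box, open, standing loose, 198 mm (x) by 52 mm (y), 32 mm high, wall 2.5 mm, a toothbrush inside, 160 g. The point is the centre of its mouth at rim height; x along its length, z up.
- pills_a_c (a point): Amber pill bottle with white cap, standing among the containers, 37 mm across, 72 mm high, 60 g; to be left standing. The point is its centre, half-way up; z up.
- pills_b_c (a point): Amber pill bottle with white cap, standing among the containers, 37 mm across, 72 mm high, 60 g; to be left standing. The point is its centre, half-way up; z up.
Not all that is in view belongs to the job. Leave any purple look-alike of the part that bears brush_lid_c alone. Leave any pink look-alike of the part that bears beaker_lid_c alone.

How it is judged:
At the end, for the whole second after the job is handed in: Each lid rests released on its own container: centres within 9 mm, cap within 3 mm of the rim, both level within 0.08 rad, non-round lids in line within 0.15 rad (quarter or half turns allowed). Containers and upright pill bottles within 50 mm of their starts (horizontal distance between beaker_lid_c and beaker_mouth below 0.009 m and z of beaker_lid_c in the frame of beaker_mouth between 0.0015 and 0.0075 m and angle between each of beaker_lid_c, beaker_mouth, pot_lid_c, pot_box_mouth, soap_lid_c, soap_box_mouth, brush_lid_c, brush_box_mouth's own z axis and vertical below 0.08 rad and linear speed of each of beaker_lid, pot_lid, soap_lid, brush_lid below 0.01 m/s and distance of each of beaker_mouth, pot_box_mouth, soap_box_mouth, brush_box_mouth, pills_a_c, pills_b_c from where it was at the start of the episode below 0.05 m and horizontal distance between pot_lid_c and pot_box_mouth below 0.009 m and z of pot_lid_c in the frame of pot_box_mouth between 0.0015 and 0.0075 m and (angle between the x axis of pot_lid_c and the x axis of pot_box_mouth, either way round below 0.15 rad or angle between the x axis of pot_lid_c and the y axis of pot_box_mouth, either way round below 0.15 rad) and horizontal distance between soap_lid_c and soap_box_mouth below 0.009 m and z of soap_lid_c in the frame of soap_box_mouth between 0.0015 and 0.0075 m and angle between the x axis of soap_lid_c and the x axis of soap_box_mouth, either way round below 0.15 rad and horizontal distance between brush_lid_c and brush_box_mouth below 0.009 m and z of brush_lid_c in the frame of brush_box_mouth between 0.0015 and 0.0075 m and angle between the x axis of brush_lid_c and the x axis of brush_box_mouth, either way round below 0.15 rad and angle between each of pills_a_c, pills_b_c's own z axis and vertical below 0.1 rad); the robot touches nothing.
It fails at once if a container is tipped over (angle between any of beaker_mouth, pot_box_mouth, soap_box_mouth, brush_box_mouth's own z axis and vertical above 0.5 rad).
It fails at once if a pill bottle is knocked over (angle between any of pills_a_c, pills_b_c's own z axis and vertical above 0.5 rad).
It also fails if it takes over 96 s, if anything falls off the work surface, if the arm or the gripper's body presses on something with over 40 N, if the wrist force passes 120 N, or if a joint passes its speed limit or range.

## Working session

There is one attempt and no reset: what is moved stays moved. The work goes in short steps, Python scripts to look and compute and a tool call to move; the robot and the scene stay as the last step left them, time stands still between calls to the robot, and variables do not carry over. Pictures are saved under pics/ and viewed, and the job is handed in when it is done.

Besides the shell and the picture viewer there is one more tool, called after "Request:" as name(argument=value, ...) on one line, values as JSON. play_rows: Moves the arm, as the interface text tells. Its arguments: {"type":"object","properties":{"increments":{"type":"string"},"force":{"type":"number"}},"required":["increments"]}

```bash
mkdir -p pics; ls
python3 - <<'E'
from bench import env,cams
import cv2,numpy as np
s=env.read_state();print(s)
for n in ("top","side"):
    c=cams.read_camera(n);cv2.imwrite(f"pics/{n}0.png",c["color"]);print(n,c["fx"],c["fy"],c["cx"],c["cy"],np.round(c["extrinsics"],4).tolist())
E
```

```text
pics
{'time': 0.0, 'joint_pos': array([-1.25700930e+00,  3.20273477e-01,  1.56563057e+00,  1.97273732e-05,
        1.25739106e+00, -2.00065433e-02]), 'qvel': array([ 6.87187178e-05, -1.70084556e-03,  4.92027917e-04,  1.18698749e-03,
        4.97645253e-04,  1.47684395e-03]), 'joint_torque': array([ 1.81171454e-03, -4.15513229e+01, -2.34161586e+01,  7.90930994e-05,
        8.30539822e-03,  1.22481660e-05]), 'tool_pos': array([ 0.18825513, -0.54284826,  0.24151163]), 'eef_rot': array([[ 3.27623374e-01, -5.07634237e-04,  9.44808270e-01],
       [-9.44806874e-01,  1.62511775e-03,  3.27623763e-01],
       [-1.70173773e-03, -9.99998551e-01,  5.28102434e-05]]), 'ft_force': array([0.23935522, 0.73443562, 0.48663117]), 'torque': array([-0.01845878,  0.00956802, -0.02746286]), 'width': 0.08544933243799617}
top 458.68895086045336 458.68895086045336 274.85409978948564 209.5572021262538 [[0.0227, -0.998, 0.0589, 0.3985], [-0.9996, -0.0236, -0.0142, 0.0009], [0.0156, -0.0585, -0.9982, 1.1798], [0.0, 0.0, 0.0, 1.0]]
side 484.44084207624894 484.44084207624894 278.44820686006705 214.7609241596867 [[-0.878, -0.3736, 0.2992, 0.1935], [-0.4786, 0.6718, -0.5654, 0.542], [0.0102, -0.6396, -0.7686, 0.8244], [0.0, 0.0, 0.0, 1.0]]
```

View pictures.

View pics/top0.png

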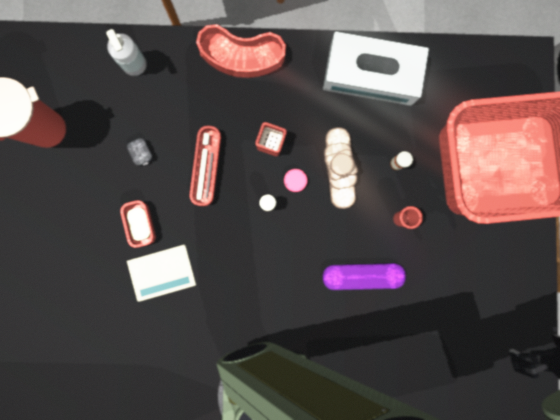

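View pics/side0.png

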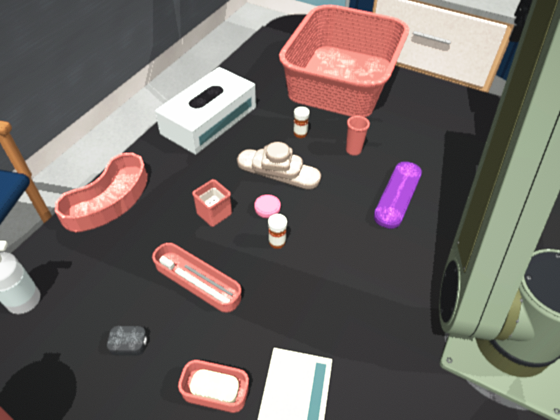

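```bash
cat > h.py <<'E'
from bench import env,cams
import cv2,numpy as np
from scipy.optimize import minimize
def rrect(L,W,r,n=8):
    pts=[]
    for sx,sy,a0 in((1,1,0),(-1,1,90),(-1,-1,180),(1,-1,270)):
        for a in np.radians(np.linspace(a0,a0+90,n)):
            pts.append((sx*(L/2-r)+r*np.cos(a),sy*(W/2-r)+r*np.sin(a)))
    return np.array(pts)
def prism(o1,z1,o2,z2):
    return np.vstack([np.c_[o1,np.full(len(o1),z1)],np.c_[o2,np.full(len(o2),z2)]])
M={}
M['beaker_mouth']=(prism(rrect(.038,.038,.019),0,rrect(.049,.049,.0245),.086),)
M['pot_box_mouth']=(prism(rrect(.058,.058,.008),0,rrect(.058,.058,.008),.064),)
M['soap_box_mouth']=(prism(rrect(.108,.058,.02),0,rrect(.108,.058,.02),.036),)
M['brush_box_mouth']=(prism(rrect(.198,.052,.02),0,rrect(.198,.052,.02),.032),)
M['pills_a_c']=(prism(rrect(.037,.037,.0185),0,rrect(.037,.037,.0185),.072),)
def lid(L,W,r): return (prism(rrect(L,W,r),.005,rrect(L,W,r),.019),prism(rrect(L-.026,W-.026,max(r-.013,.003)),0,rrect(L-.026,W-.026,max(r-.013,.003)),.005))
M['beaker_lid_c']=lid(.056,.056,.028)
M['pot_lid_c']=lid(.066,.066,.012)
M['soap_lid_c']=lid(.116,.066,.024)
M['brush_lid_c']=lid(.206,.060,.028)
def proj(c,P):
    E=np.array(c['extrinsics']);p=(P-E[:3,3])@E[:3,:3]
    return np.c_[c['fx']*p[:,0]/p[:,2]+c['cx'],c['fy']*p[:,1]/p[:,2]+c['cy']]
def place(P,x,y,yaw,z):
    cs,sn=np.cos(yaw),np.sin(yaw)
    return np.c_[x+cs*P[:,0]-sn*P[:,1],y+sn*P[:,0]+cs*P[:,1],P[:,2]+z]
SS=4
def sil(c,name,x,y,yaw,z,shape=(420,560)):
    m=np.zeros((shape[0],shape[1]),np.uint8)
    for P in M[name]:
        uv=proj(c,place(P,x,y,yaw,z));h=cv2.convexHull(uv.astype(np.float32))
        cv2.fillConvexPoly(m,np.round(h*16).astype(np.int32),255,cv2.LINE_AA,4)
    return m.astype(np.float32)/255
def back(c,uv,z):
    E=np.array(c['extrinsics']);d=E[:3,:3]@np.array([(uv[0]-c['cx'])/c['fx'],(uv[1]-c['cy'])/c['fy'],1]);t=(z-E[2,3])/d[2];return E[:3,3]+t*d
E
python3 - <<'E'
from h import *
C={n:cams.read_camera(n) for n in("top","side")}
for n in M:
  for k in C:
    for d in cams.cut_out(n,k)[:4]:
        p=d['pixels'];print(n,k,round(float(d['confidence']),2),np.round(d['uv'],1),p.sum(),np.round(back(C[k],d['uv'],.03),3)[:2])
E
```

```text
beaker_mouth top 0.95 [405.4 218.6] 468 [ 0.451 -0.345]
beaker_mouth side 0.93 [357.7 132.5] 648 [ 0.458 -0.372]
pot_box_mouth top 0.82 [270.3 136.9] 688 [0.65 0.  ]
pot_box_mouth side 0.6 [208.8 201.9] 1249 [ 0.653 -0.001]
pot_box_mouth side 0.54 [361.7 131.6] 677 [ 0.45 -0.38]
soap_box_mouth top 0.74 [139.3 221.6] 1149 [0.428 0.322]
soap_box_mouth side 0.96 [215.3 385.3] 2819 [0.419 0.329]
brush_box_mouth top 0.84 [203.9 165.5] 1739 [0.573 0.166]
brush_box_mouth side 0.69 [198.3 275.7] 2975 [0.565 0.167]
pills_a_c top 0.78 [402.4 157.8] 270 [ 0.606 -0.336]
pills_a_c side 0.6 [298.  122.3] 386 [ 0.605 -0.335]
beaker_lid_c top 0.93 [342.5 163.1] 429 [ 0.588 -0.184]
beaker_lid_c top 0.84 [292.4 182.5] 323 [ 0.536 -0.058]
beaker_lid_c side 0.95 [265.5 205.6] 430 [ 0.54  -0.051]
beaker_lid_c side 0.93 [275.  152.5] 403 [ 0.603 -0.208]
pot_lid_c top 0.56 [325.7 163.8] 220 [ 0.585 -0.141]
pot_lid_c side 0.75 [273.7 162.4] 279 [ 0.589 -0.177]
soap_lid_c top 0.67 [338.2 176.3] 416 [ 0.554 -0.174]
soap_lid_c side 0.87 [280.3 170.7] 529 [ 0.562 -0.161]
brush_lid_c top 0.85 [362.8 273.8] 1925 [ 0.311 -0.239]
brush_lid_c top 0.79 [339.2 189.3] 740 [ 0.521 -0.177]
brush_lid_c side 0.8 [297.  176.2] 901 [ 0.521 -0.164]
```

```bash
cat > fit.py <<'E'
from h import *
def hull(p):
    m=p.astype(np.uint8);n,l,st,_=cv2.connectedComponentsWithStats(m);m=(l==1+np.argmax(st[1:,4])).astype(np.uint8)
    q=np.argwhere(m)[:,::-1].astype(np.int32);o=np.zeros_like(m);cv2.fillConvexPoly(o,cv2.convexHull(q),1);return o.astype(np.float32)
def iou(a,b): return (np.minimum(a,b).sum())/(np.maximum(a,b).sum()+1e-9)
def fit(C,masks,name,x,y,z=0,yaws=None,above=()):
    yaws=np.radians(np.arange(0,180,20)) if yaws is None else yaws
    def f(v,ks=None):
        t=0
        for k,m in masks.items():
            s=sil(C[k],name,v[0],v[1],v[2],z)
            for a in above: s=s*(1-sil(C[k],*a))
            t-=iou(s,m)
        return t/len(masks)
    best=min(((f((x,y,w)),w) for w in yaws))
    r=None
    for w0 in (best[1],):
        r=minimize(f,(x,y,w0),method='Nelder-Mead',options=dict(initial_simplex=np.array([[x,y,w0],[x+.015,y,w0],[x,y+.015,w0],[x,y,w0+.3]]),xatol=1e-4,fatol=1e-5,maxiter=300))
        v=r.x;r=minimize(f,v,method='Nelder-Mead',options=dict(initial_simplex=np.array([v,v+[.006,0,0],v+[0,.006,0],v+[0,0,.15]]),xatol=1e-4,fatol=1e-5,maxiter=300))
    return r.x,-r.fun
E
cat > meas.py <<'E'
from fit import *
C={n:cams.read_camera(n) for n in("top","side")}
g={'beaker_mouth':(.455,-.35),'pot_box_mouth':(.65,0),'soap_box_mouth':(.425,.325),'brush_box_mouth':(.57,.166)}
for n,(x,y) in g.items():
    D={}
    for k in C:
        for d in cams.cut_out(n,k):
            if np.hypot(*(back(C[k],d['uv'],.03)[:2]-[x,y]))<.04: D[k]=hull(d['pixels']);break
    v,q=fit(C,D,n,x,y)
    out=[fit(C,{k:D[k]},n,v[0],v[1],yaws=[v[2]]) for k in D]
    print(n,np.round(v[:2],4),round(np.degrees(v[2]),1),round(q,3),[(np.round(o[0][:2],4),round(np.degrees(o[0][2]),1),round(o[1],2)) for o in out])
for i,(x,y) in enumerate([(.606,-.336),(.52,.01)]):
    D={}
    for k in C:
        for d in cams.cut_out('pills_a_c',k):
            if np.hypot(*(back(C[k],d['uv'],.03)[:2]-[x,y]))<.05: D[k]=hull(d['pixels']);break
    if D:
        v,q=fit(C,D,'pills_a_c',x,y,yaws=[0]);print('pill',i,list(D),np.round(v[:2],4),round(q,3))
above=[]
for n,z,cz in (('beaker_lid_c',.057,(.57,-.175)),('pot_lid_c',.038,(.57,-.175)),('soap_lid_c',.019,(.56,-.175)),('brush_lid_c',0,(.56,-.17))):
    D={}
    for k in C:
        for d in cams.cut_out(n,k):
            if np.hypot(*(back(C[k],d['uv'],z)[:2]-cz))<.08: D[k]=d['pixels'].astype(np.float32);break
    yw=None
    v,q=fit(C,D,n,*cz,z=z,above=above)
    out=[fit(C,{k:D[k]},n,v[0],v[1],z=z,yaws=[v[2]],above=above) for k in D]
    print(n,np.round(v[:2],4),round(np.degrees(v[2]),1),round(q,3),[(np.round(o[0][:2],4),round(np.degrees(o[0][2]),1),round(o[1],2)) for o in out])
    above.append((n,v[0],v[1],v[2],z))
E
python3 meas.py
```

```text
beaker_mouth [ 0.4523 -0.3411] 55.7 0.904 [(array([ 0.4532, -0.3394]), np.float64(53.1), np.float64(0.88)), (array([ 0.4524, -0.3431]), np.float64(70.1), np.float64(0.95))]
pot_box_mouth [ 6.433e-01 -1.000e-04] 163.4 0.933 [(array([0.6437, 0.0009]), np.float64(163.6), np.float64(0.95)), (array([ 0.6438, -0.0026]), np.float64(161.3), np.float64(0.95))]
soap_box_mouth [0.4237 0.3279] 16.8 0.945 [(array([0.4235, 0.3298]), np.float64(16.6), np.float64(0.96)), (array([0.4242, 0.3267]), np.float64(17.2), np.float64(0.97))]
brush_box_mouth [0.5743 0.1639] -5.2 0.925 [(array([0.5737, 0.1661]), np.float64(-4.9), np.float64(0.95)), (array([0.5749, 0.1618]), np.float64(-5.4), np.float64(0.96))]
pill 0 ['top', 'side'] [ 0.5968 -0.3291] 0.857
beaker_lid_c [ 0.5795 -0.1745] 127.0 0.877 [(array([ 0.5787, -0.1735]), np.float64(123.7), np.float64(0.9)), (array([ 0.5797, -0.1768]), np.float64(132.2), np.float64(0.87))]
pot_lid_c [ 0.5822 -0.1761] 21.8 0.624 [(array([ 0.5817, -0.1752]), np.float64(19.7), np.float64(0.62)), (array([ 0.584, -0.179]), np.float64(24.4), np.float64(0.67))]
soap_lid_c [ 0.5828 -0.1779] 10.5 0.762 [(array([ 0.5823, -0.1765]), np.float64(11.6), np.float64(0.75)), (array([ 0.5834, -0.1804]), np.float64(11.8), np.float64(0.81))]
brush_lid_c [ 0.5788 -0.1807] 6.2 0.836 [(array([ 0.5789, -0.1799]), np.float64(6.6), np.float64(0.86)), (array([ 0.5794, -0.1823]), np.float64(5.8), np.float64(0.83))]
```

Run:
```python
from h import *
t=cams.read_camera("top")["color"];s=cams.read_camera("side")["color"]
a=cv2.resize(t[115:235,245:425],None,fx=4,fy=4,interpolation=cv2.INTER_CUBIC)
cv2.imwrite("pics/crop_top.png",a)
cv2.imwrite("pics/crop_side.png",cv2.resize(s[110:250,190:350],None,fx=4,fy=4,interpolation=cv2.INTER_CUBIC))
```

```text
(no output)
```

View pics/crop_top.png

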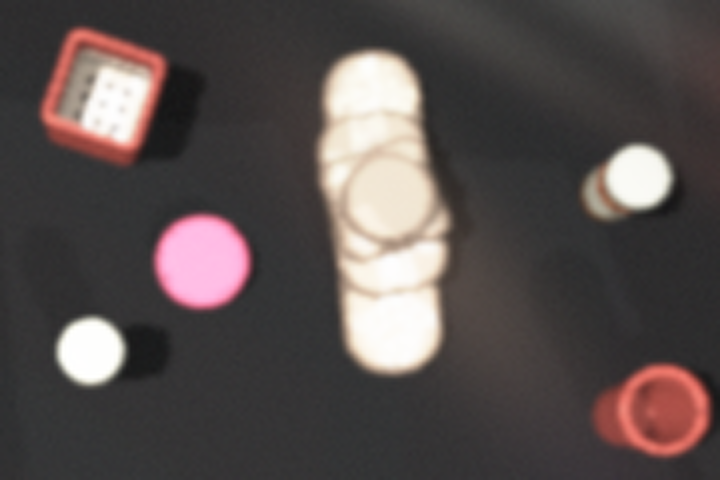

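View pics/crop_side.png

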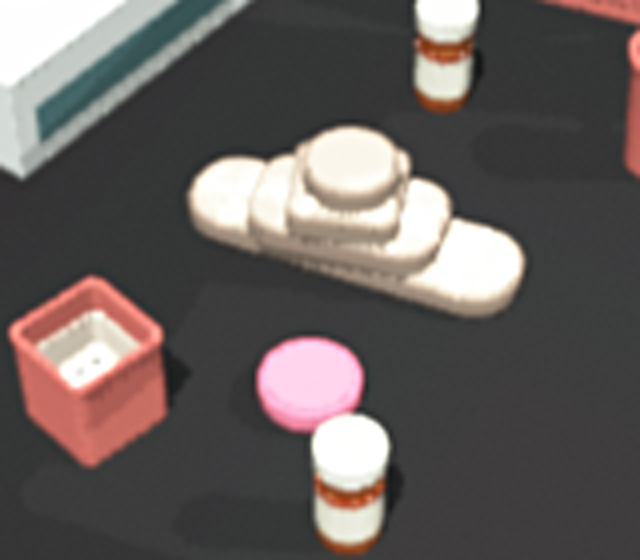

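The beaker lid candidates in the top picture are the off-white lid on the stack at (342,163) and the pink one at (295,180). The off-white one on the stack fits. The brush lid candidates are the off-white one under the stack at (340,190) and the purple one at (364,277). The off-white one fits, and the crop confirms both choices. Before grasping, I'll measure how far the fingertips reach at partial opening by touching bare table gently.

Request:
play_rows(increments="0 0.06 0 0 0 0 0.66; 0 0.12 0 0 0 0 0.66; 0 0.17 0 0 0 0 0.66; 0 0.20 0 0 0 0 0.66; 0 0.215 0 0 0 0 0.66; 0 0.2225 0 0 0 0 0.66; 0 0.2235 0 0 0 0 0.66; 0 0.2235 0 0 0 0 0.66", force=25)

```text
time: 3.3
tool_pos: [0.1887, -0.5441, 0.0199]
eef_rot: [[0.328, 0.001, 0.945], [-0.945, -0.002, 0.328], [0.002, -1.0, -0.0]]
ft_force: [-0.3, 0.6, -0.3]
width: 0.0562
```

Request:
play_rows(increments="0 0.001 0 0 0 0 0.66; 0 0.003 0 0 0 0 0.66; 0 0.005 0 0 0 0 0.66; 0 0.006 0 0 0 0 0.66; 0 0.006 0 0 0 0 0.66")

```text
time: 3.92
tool_pos: [0.1884, -0.5432, 0.0127]
eef_rot: [[0.328, -0.0, 0.945], [-0.945, 0.0, 0.328], [-0.0, -1.0, -0.0]]
ft_force: [0.1, -0.3, -0.6]
width: 0.0567
```

Request:
play_rows(increments="0 0.002 0 0 0 0 0.66; 0 0.003 0 0 0 0 0.66; 0 0.004 0 0 0 0 0.66; 0 0.004 0 0 0 0 0.66")

```text
time: 4.42
tool_pos: [0.1884, -0.5433, 0.0088]
eef_rot: [[0.328, -0.0, 0.945], [-0.945, 0.0, 0.328], [-0.0, -1.0, -0.0]]
ft_force: [0.0, -0.2, -0.5]
width: 0.0563
```

Request:
play_rows(increments="0 0.001 0 0 0 0 0.66; 0 0.002 0 0 0 0 0.66; 0 0.003 0 0 0 0 0.66; 0 0.004 0 0 0 0 0.66; 0 0.004 0 0 0 0 0.66")

```text
time: 5.05
tool_pos: [0.1884, -0.5433, 0.0067]
eef_rot: [[0.328, 0.0, 0.945], [-0.945, -0.001, 0.328], [0.001, -1.0, -0.0]]
ft_force: [-1.2, 3.2, 13.2]
width: 0.0566
```

```bash
cat > go.py <<'E'
import sys
from h import *
# args: x y z theta(deg of tool x)
def go(x,y,z,th):
    s=env.read_state();R=np.array(s['eef_rot']);p=np.array(s['tool_pos'])
    d=R.T@(np.array([x,y,z])-p)
    cur=np.degrees(np.arctan2(R[1,0],R[0,0]));dt=(th-cur+180)%360-180
    print('cur',np.round(p,4),'th',round(cur,2),'t',round(s['time'],2),'-> shift',np.round(d,4),'ry',round(-dt,1))
if __name__=="__main__": go(*map(float,sys.argv[1:5]))
E
python3 go.py .5795 -.1755 .13 -70.9
```

```text
cur [ 0.1884 -0.5433  0.0067] th -70.87 t 5.05 -> shift [-0.2193 -0.1234  0.49  ] ry 0.0
```

Request:
play_rows(increments="0 -0.06 0 0 0 0 0.9; 0 -0.12 0 0 0 0 0.9; -0.02 -0.166 0.05 0 0 0 0.9; -0.05 -0.166 0.105 0 0 0 0.9; -0.075 -0.166 0.16 0 0 0 0.9; -0.1 -0.166 0.215 0 0 0 0.9; -0.122 -0.166 0.27 0 0 0 0.9; -0.145 -0.166 0.325 0 0 0 0.9; -0.17 -0.166 0.38 0 0 0 0.9; -0.195 -0.166 0.435 0 0 0 0.9; -0.219 -0.146 0.49 0 0 0 0.9; -0.219 -0.126 0.49 0 0 0 0.9; -0.219 -0.126 0.49 0 0 0 0.9; -0.219 -0.126 0.49 0 0 0 0.9")

```text
time: 6.8
tool_pos: [0.5796, -0.1764, 0.1314]
eef_rot: [[0.327, 0.001, 0.945], [-0.945, -0.0, 0.327], [0.001, -1.0, 0.001]]
ft_force: [0.4, -0.1, 0.3]
width: 0.077
```

```bash
python3 go.py .5795 -.1755 .067 -70.9
python3 - <<'E'
from h import *
for n in("side","top"):
    s=cams.read_camera(n)["color"]
    cv2.imwrite(f"pics/{n}1.png",cv2.resize(s[80:230,180:400],None,fx=3,fy=3,interpolation=cv2.INTER_CUBIC))
E
```

```text
cur [ 0.5796 -0.1764  0.1314] th -70.92 t 6.8 -> shift [-0.0009  0.0644  0.0002] ry -0.0
```

View pics/side1.png

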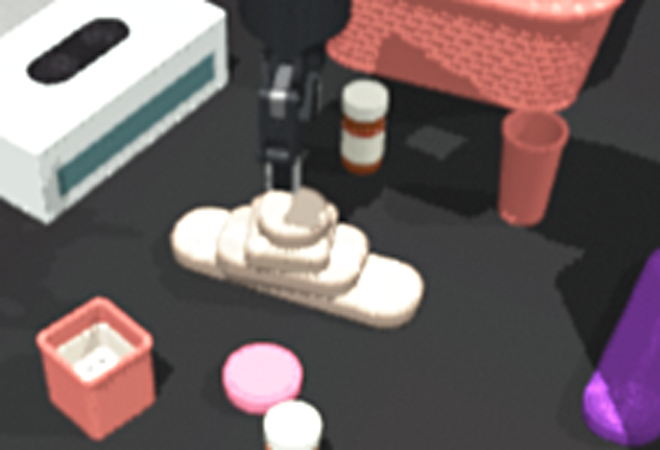

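The gripper is over the stack, with the finger just above and behind the lid at about (285,190) in the crop. Next I descend and grip the beaker lid.

Request:
play_rows(increments="0 0.03 0 0 0 0 0.9; 0 0.055 0 0 0 0 0.9; 0 0.064 0 0 0 0 0.9; 0 0.064 0 0 0 0 0.9; 0 0.064 0 0 0 0 0.75; 0 0.064 0 0 0 0 0.6; 0 0.064 0 0 0 0 0.5; 0 0.064 0 0 0 0 0.5; 0 0.064 0 0 0 0 0.5", force=20)

```text
time: 8.02
tool_pos: [0.5803, -0.1761, 0.0682]
eef_rot: [[0.328, 0.002, 0.945], [-0.945, -0.001, 0.328], [0.002, -1.0, 0.002]]
ft_force: [-0.5, -0.9, 5.2]
width: 0.0553
```

Request:
play_rows(increments="0 -0.01 0 0 0 0 0.5; 0 -0.04 0 0 0 0 0.5; 0 -0.08 0 0 0 0 0.5; 0 -0.08 0 0 0 0 0.5")

```text
time: 8.52
tool_pos: [0.5816, -0.1764, 0.1506]
eef_rot: [[0.328, 0.007, 0.945], [-0.945, -0.002, 0.328], [0.005, -1.0, 0.006]]
ft_force: [0.2, 0.0, -0.4]
width: 0.0551
```

```bash
python3 go.py .4523 -.3411 .135 -70.9
python3 - <<'E'
from h import *
a=[]
for n in("side","top"):
    s=cams.read_camera(n)["color"]
    a.append(cv2.resize(s[80:230,230:400],None,fx=2.3,fy=2.3,interpolation=cv2.INTER_CUBIC))
cv2.imwrite(f"pics/b2.png",np.hstack(a))
E
```

```text
cur [ 0.5816 -0.1764  0.1506] th -70.87 t 8.53 -> shift [ 0.1131  0.0151 -0.1763] ry 0.0
```

View pics/b2.png

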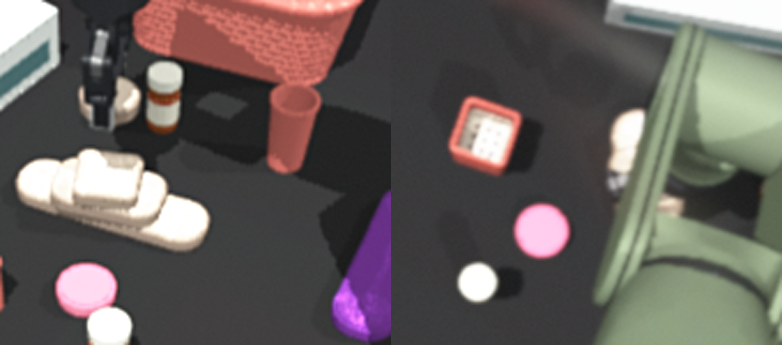

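Run:
```python
from h import *
C={n:cams.read_camera(n) for n in("top","side")}
print(back(C['top'],(410.75,217.25),.086),back(C['side'],(358.3,124.3),.086))
c=C['side']['color'][100:170,330:390];cv2.imwrite('pics/bk.png',cv2.resize(c,None,fx=8,fy=8,interpolation=cv2.INTER_CUBIC))
```

```text
[ 0.45225303 -0.34080837  0.086     ] [ 0.44922128 -0.335772    0.086     ]
```

View pics/bk.png

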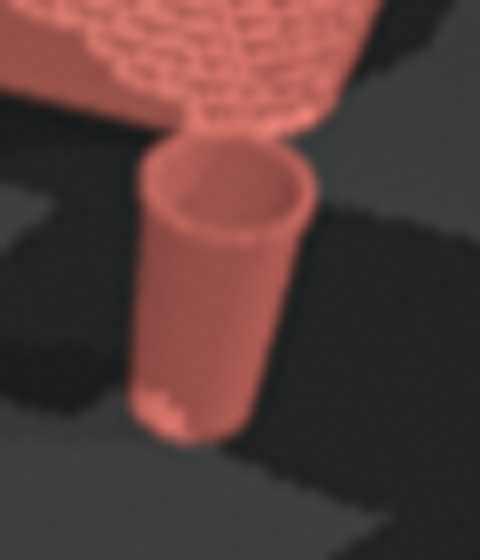

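Request:
play_rows(increments="0.03 0 -0.05 0 0 0 0.5; 0.06 0 -0.095 0 0 0 0.5; 0.09 0.005 -0.14 0 0 0 0.5; 0.11 0.015 -0.17 0 0 0 0.5; 0.113 0.015 -0.176 0 0 0 0.5; 0.113 0.015 -0.176 0 0 0 0.5; 0.113 0.015 -0.176 0 0 0 0.5")

```text
time: 9.6
tool_pos: [0.4512, -0.3394, 0.1318]
eef_rot: [[0.329, 0.0, 0.944], [-0.944, 0.0, 0.329], [-0.0, -1.0, 0.0]]
ft_force: [0.3, 0.4, 0.0]
width: 0.0551
```

```bash
python3 go.py .4525 -.3415 .0925 -70.9
python3 - <<'E'
from h import *
a=[]
for n,(r,c) in (("side",(60,290)),("top",(150,330))):
    s=cams.read_camera(n)["color"]
    a.append(cv2.resize(s[r:r+120,c:c+120],None,fx=3.3,fy=3.3,interpolation=cv2.INTER_CUBIC))
cv2.imwrite(f"pics/b3.png",np.hstack(a))
E
```

```text
cur [ 0.4512 -0.3394  0.1318] th -70.8 t 9.6 -> shift [0.0024 0.0393 0.0006] ry 0.1
```

View pics/b3.png

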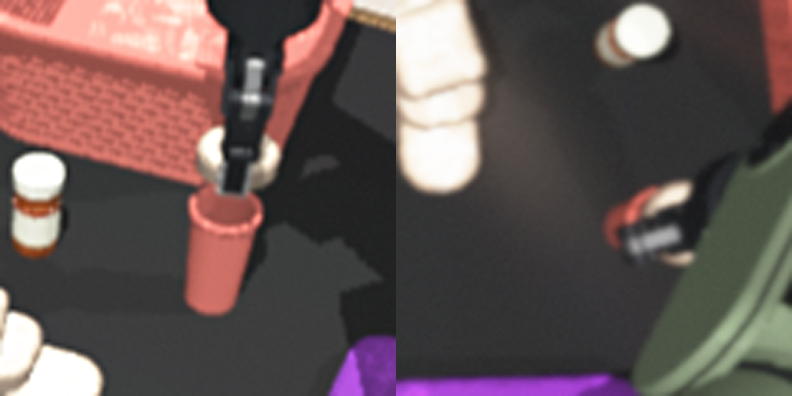

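Run:
```python
from h import *
c=cams.read_camera("side")
s=cv2.resize(c['color'][60:180,290:410],None,fx=6,fy=6,interpolation=cv2.INTER_CUBIC)
def dr(n,x,y,z,col):
    for P in M[n][:1]:
        h=cv2.convexHull(proj(c,place(P,x,y,0,z)).astype(np.float32))[:,0]
        cv2.polylines(s,[np.round((h-[290,60]+.5)*6).astype(np.int32)],True,col,1)
dr('beaker_lid_c',.4512,-.3394,.1318-.011,(255,255,0));dr('beaker_mouth',.4525,-.3415,0,(0,255,0))
cv2.imwrite('pics/ov.png',s[:600])
```

```text
(no output)
```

View pics/ov.png

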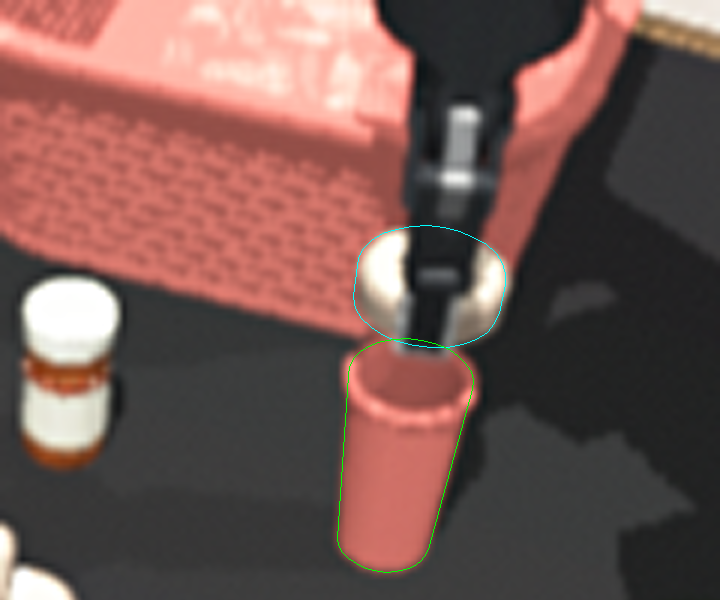

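Request:
play_rows(increments="0.002 0.01 0.001 0 0 0 0.5; 0.002 0.022 0.001 0 0 0 0.5; 0.002 0.022 0.001 0 0 0 0.5; 0.002 0.022 0.001 0 0 0 0.5")

```text
time: 10.25
tool_pos: [0.4519, -0.3418, 0.1096]
eef_rot: [[0.328, -0.0, 0.945], [-0.945, 0.0, 0.328], [-0.0, -1.0, -0.0]]
ft_force: [-0.1, -0.5, -0.3]
width: 0.0547
```

```bash
python3 go.py .453 -.342 .092 -70.9
```

```text
cur [ 0.4519 -0.3418  0.1096] th -70.88 t 10.25 -> shift [0.0005 0.0176 0.001 ] ry 0.0
```

Request:
play_rows(increments="0.0005 0.006 0.001 0 0 0 0.5; 0.0005 0.011 0.001 0 0 0 0.5; 0.0005 0.015 0.001 0 0 0 0.5; 0.0005 0.017 0.001 0 0 0 0.5; 0.0005 0.017 0.001 0 0 0 0.5; 0.0005 0.017 0.001 0 0 0 0.5")

```text
time: 11.0
tool_pos: [0.4531, -0.342, 0.0929]
eef_rot: [[0.328, 0.0, 0.945], [-0.945, -0.0, 0.328], [0.0, -1.0, 0.0]]
ft_force: [-0.7, 0.2, 0.2]
width: 0.055
```

Request:
play_rows(increments="0 0 0 0 0 0 0.6; 0 0 0 0 0 0 0.75; 0 0 0 0 0 0 0.85; 0 0 0 0 0 0 0.85; 0 -0.02 0 0 0 0 0.85; 0 -0.06 0 0 0 0 0.9; 0 -0.1 0 0 0 0 0.9;-0.05 -0.11 0.08 0 0 0 0.9; -0.113 -0.11 0.166 0 0 0 0.9; -0.113 -0.11 0.176 0 0 0 0.9")

```text
time: 12.25
tool_pos: [0.569, -0.1932, 0.2028]
eef_rot: [[0.327, 0.001, 0.945], [-0.945, -0.0, 0.327], [0.001, -1.0, 0.001]]
ft_force: [0.4, -0.8, -0.6]
width: 0.0768
```

```bash
cat > view2.py <<'E'
import sys
from h import *
nm=sys.argv[1];a=[]
r1,c1,r2,c2,w=map(int,sys.argv[2:7])
for n,(r,c) in (("side",(r1,c1)),("top",(r2,c2))):
    s=cams.read_camera(n)["color"]
    a.append(cv2.resize(s[r:r+w,c:c+w],(396,396),interpolation=cv2.INTER_CUBIC))
cv2.imwrite(f"pics/{nm}.png",np.hstack(a))
E
python3 view2.py b4 80 280 140 320 120; python3 go.py .4525 -.3415 .0925 -70.9
```

```text
cur [ 0.5715 -0.19    0.2024] th -70.53 t 12.35 -> shift [ 0.1032  0.1094 -0.163 ] ry 0.4
```

View pics/b4.png

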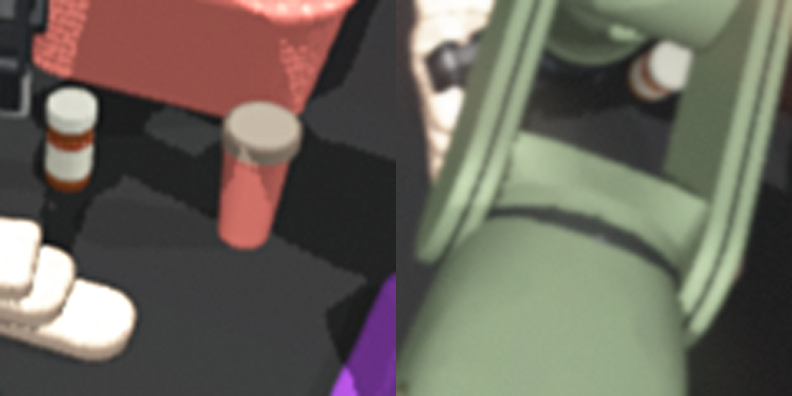

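The beaker lid is seated level at side (358,121). Now I remeasure the stack without it.

```bash
cat > stack.py <<'E'
from fit import *
import sys
names=sys.argv[1].split(',');cz=(float(sys.argv[2]),float(sys.argv[3]))
Z={'beaker_lid_c':.057,'pot_lid_c':.038,'soap_lid_c':.019,'brush_lid_c':0}
ks=sys.argv[4].split(',')
C={n:cams.read_camera(n) for n in ks}
above=[];im=C[ks[0]]['color'].copy()
for n in names:
    z=Z[n];D={}
    for k in C:
        for d in cams.cut_out(n,k):
            if np.hypot(*(back(C[k],d['uv'],z)[:2]-cz))<.08: D[k]=d['pixels'].astype(np.float32);break
    if not D: print(n,'none');continue
    v,q=fit(C,D,n,*cz,z=z,above=above)
    print(n,list(D),np.round(v[:2],4),round(np.degrees(v[2]),1),round(q,3))
    above.append((n,v[0],v[1],v[2],z))
u,v=proj(C[ks[0]],np.array([[*cz,.02]]))[0].astype(int)
r0,c0=max(0,v-60),max(0,u-60)
s=cv2.resize(im[r0:r0+120,c0:c0+120],None,fx=5,fy=5,interpolation=cv2.INTER_CUBIC)
for n,x,y,w,z in above:
    h=cv2.convexHull(proj(C[ks[0]],place(M[n][0],x,y,w,z)).astype(np.float32))[:,0]
    cv2.polylines(s,[np.round((h-[c0,r0]+.5)*5).astype(np.int32)],True,(0,200,0),1)
cv2.imwrite('pics/%s.png'%sys.argv[5],s)
E
python3 stack.py pot_lid_c,soap_lid_c,brush_lid_c .581 -.178 side st1
```

```text
pot_lid_c ['side'] [ 0.5822 -0.1771] 22.8 0.873
soap_lid_c ['side'] [ 0.5309 -0.1723] 186.2 0.447
brush_lid_c ['side'] [ 0.5784 -0.1836] 5.8 0.28
```

View pics/st1.png

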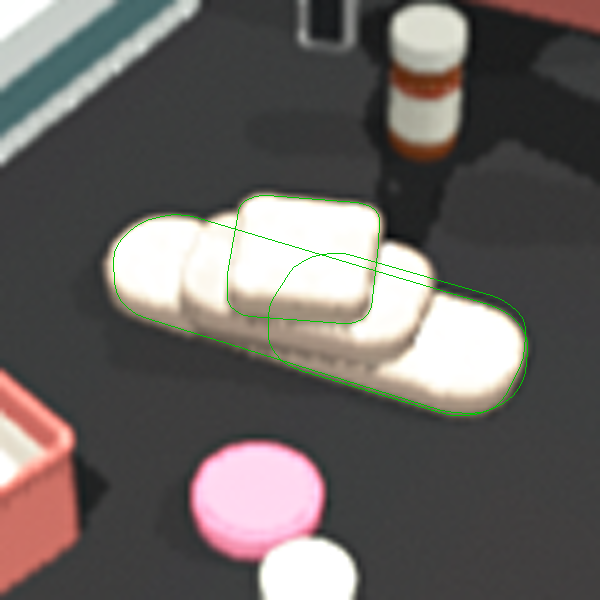

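Request:
play_rows(increments="0 0 0 0 0 0 0.95; 0 0 0 0 0 0 0.95")

```text
time: 12.8
tool_pos: [0.5676, -0.1957, 0.2024]
eef_rot: [[0.326, -0.0, 0.945], [-0.945, -0.0, 0.326], [0.0, -1.0, -0.0]]
ft_force: [0.4, -0.1, -0.5]
width: 0.0808
```

```bash
python3 go.py .582 -.1768 .0455 -67.2
```

```text
cur [ 0.5676 -0.1957  0.2024] th -70.98 t 12.8 -> shift [-0.0131  0.1569  0.0198] ry -3.8
```

Request:
play_rows(increments="-0.013 0.05 0.02 0 -3.8 0 0.95; -0.013 0.10 0.02 0 -3.8 0 0.95; -0.013 0.11 0.02 0 -3.8 0 0.95; -0.013 0.11 0.02 0 -3.8 0 0.95; -0.013 0.11 0.02 0 -3.8 0 0.95")

```text
time: 13.42
tool_pos: [0.5842, -0.1766, 0.0946]
eef_rot: [[0.389, 0.004, 0.921], [-0.921, -0.001, 0.389], [0.003, -1.0, 0.003]]
ft_force: [-0.3, 0.3, 0.7]
width: 0.0809
```

```bash
python3 go.py .582 -.1768 .0455 -67.2
```

```text
cur [ 0.5842 -0.1766  0.0946] th -67.11 t 13.43 -> shift [-0.0008  0.0491 -0.0023] ry 0.1
```

Request:
play_rows(increments="0 0.025 0 0 0 0 0.95; 0 0.042 0 0 0 0 0.95; 0 0.047 -0.001 0 0 0 0.95; 0 0.047 -0.001 0 0 0 0.95; 0 0.047 -0.001 0 0 0 0.95")

```text
time: 14.05
tool_pos: [0.5825, -0.1764, 0.0461]
eef_rot: [[0.389, 0.001, 0.921], [-0.921, -0.001, 0.389], [0.001, -1.0, 0.001]]
ft_force: [-0.6, 0.6, 0.4]
width: 0.0809
```

Request:
play_rows(increments="0 0 0 0 0 0 0.85; 0 0 0 0 0 0 0.7; 0 0 0 0 0 0 0.6; 0 0 0 0 0 0 0.6; 0 0 0 0 0 0 0.6; 0 -0.01 0 0 0 0 0.6; 0 -0.05 0 0 0 0 0.6; 0 -0.09 0 0 0 0 0.6; 0 -0.09 0 0 0 0 0.6")

```text
time: 15.18
tool_pos: [0.5839, -0.1768, 0.1391]
eef_rot: [[0.39, 0.007, 0.921], [-0.921, -0.002, 0.39], [0.005, -1.0, 0.006]]
ft_force: [-0.6, -0.0, -1.3]
width: 0.0656
```

```bash
python3 view2.py p1 90 200 100 250 120; python3 go.py .6435 -.001 .136 -106.6;python3 go.py .6435 -.001 .136 -16.6
```

```text
cur [ 0.5816 -0.176   0.1353] th -67.07 t 15.28 -> shift [-0.1371 -0.0007  0.1252] ry 39.5
cur [ 0.5816 -0.176   0.1353] th -67.07 t 15.28 -> shift [-0.1371 -0.0007  0.1252] ry -50.5
```

View pics/p1.png

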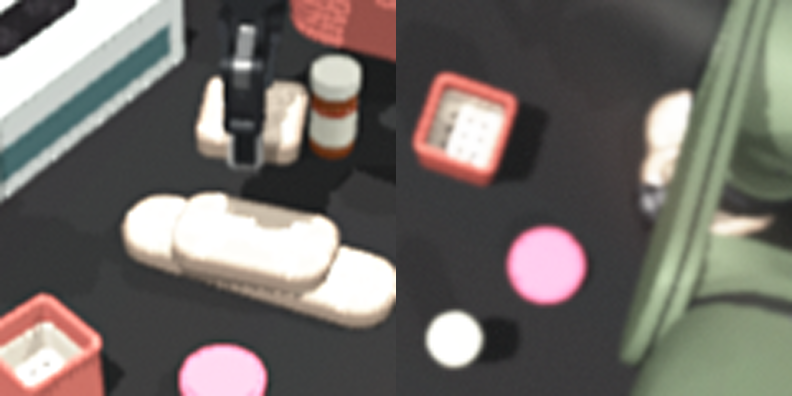

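Request:
play_rows(increments="-0.025 0 0.023 0 7 0 0.6; -0.06 0 0.055 0 16 0 0.6; -0.095 0 0.087 0 25 0 0.6; -0.125 0 0.114 0 33 0 0.6; -0.137 0 0.125 0 39.5 0 0.6; -0.137 0 0.125 0 39.5 0 0.6; -0.137 0 0.125 0 39.5 0 0.6; -0.137 0 0.125 0 39.5 0 0.6")

```text
time: 16.27
tool_pos: [0.6432, -0.0023, 0.1349]
eef_rot: [[-0.286, -0.001, 0.958], [-0.958, -0.0, -0.286], [0.001, -1.0, -0.001]]
ft_force: [0.6, 0.0, -0.2]
width: 0.0658
```

```bash
cat > ov.py <<'E'
import sys
from h import *
# nm lid tcp-offset ; container x y yawdeg ; lid yaw = th+90
nm,lid,off,cont,x,y,yw=sys.argv[1],sys.argv[2],float(sys.argv[3]),sys.argv[4],*map(float,sys.argv[5:8])
c=cams.read_camera("side");st=env.read_state();p=st['tool_pos'];R=st['eef_rot'];th=np.arctan2(R[1,0],R[0,0])
u,v=proj(c,np.array([[x,y,.08]]))[0].astype(int);r0,c0=max(0,v-60),max(0,u-60)
s=cv2.resize(c['color'][r0:r0+120,c0:c0+120],None,fx=5,fy=5,interpolation=cv2.INTER_CUBIC)
def dr(n,x,y,w,z,col):
    for P in M[n][:1]:
        h=cv2.convexHull(proj(c,place(P,x,y,w,z)).astype(np.float32))[:,0]
        cv2.polylines(s,[np.round((h-[c0,r0]+.5)*5).astype(np.int32)],True,col,1)
dr(lid,p[0],p[1],th+np.pi/2,p[2]-off-.005,(200,100,0));dr(cont,x,y,np.radians(yw),0,(0,200,0))
cv2.imwrite(f'pics/{nm}.png',s)
print(p,np.degrees(th))
E
python3 ov.py p2 pot_lid_c .003 pot_box_mouth .6435 -.001 163.4
```

```text
[ 0.64334919 -0.0022839   0.13513668] -106.60840144540725
```

View pics/p2.png

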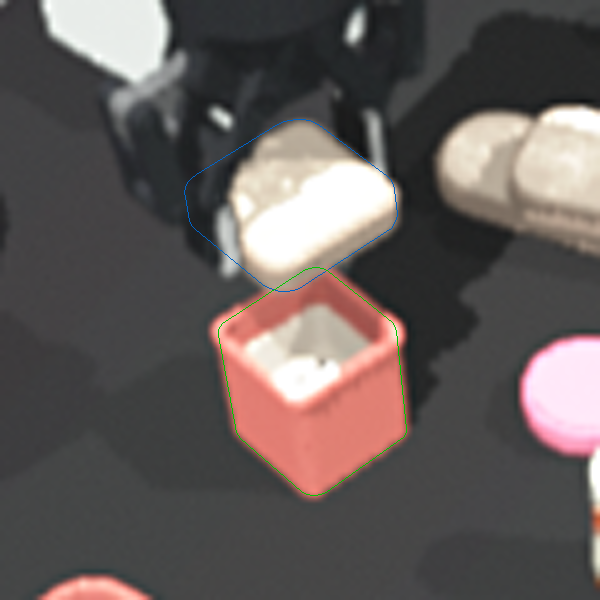

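Request:
play_rows(increments="0 0.03 0 0 0 0 0.6; 0 0.05 0 0 0 0 0.6; 0 0.058 0 0 0 0 0.6; 0 0.063 0 0 0 0 0.6; 0 0.067 0 0 0 0 0.6; 0 0.067 0 0 0 0 0.6; 0 0.067 0 0 0 0 0.6")

```text
time: 17.2
tool_pos: [0.644, -0.0013, 0.0688]
eef_rot: [[-0.285, 0.001, 0.958], [-0.958, -0.0, -0.285], [-0.0, -1.0, 0.001]]
ft_force: [0.2, -0.8, -0.5]
width: 0.0657
```

Request:
play_rows(increments="0 0.001 0 0 0 0 0.6; 0 0.0018 0 0 0 0 0.6; 0 0.0018 0 0 0 0 0.6")

```text
time: 17.58
tool_pos: [0.6438, -0.0013, 0.0671]
eef_rot: [[-0.285, 0.001, 0.958], [-0.958, -0.0, -0.285], [-0.0, -1.0, 0.001]]
ft_force: [-0.8, 0.8, 3.7]
width: 0.0658
```

Request:
play_rows(increments="0 0 0 0 0 0 0.7; 0 0 0 0 0 0 0.85; 0 0 0 0 0 0 0.92; 0 0 0 0 0 0 0.92; 0 -0.02 0 0 0 0 0.92; 0 -0.06 0 0 0 0 0.92; 0 -0.1 0 0 0 0 0.92; 0.03 -0.13 0 0 -6 0 0.92; 0.08 -0.13 -0.015 0 -14 0 0.92; 0.13 -0.13 -0.03 0 -22 0 0.92; 0.13 -0.13 -0.03 0 -27 0 0.92;  0.13 -0.13 -0.03 0 -27 0 0.92")

```text
time: 19.08
tool_pos: [0.5776, -0.1178, 0.1966]
eef_rot: [[0.179, 0.0, 0.984], [-0.984, 0.0, 0.179], [0.0, -1.0, 0.0]]
ft_force: [-0.4, 0.4, -0.3]
width: 0.0785
```

```bash
python3 go.py .58 -.178 .12 -79; python3 view2.py p3 130 160 90 230 120;python3 stack.py soap_lid_c,brush_lid_c .581 -.178 side st2
```

```text
cur [ 0.5776 -0.1178  0.1966] th -79.7 t 19.07 -> shift [ 0.0596  0.0766 -0.0084] ry -0.7
soap_lid_c ['side'] [ 0.5821 -0.1787] 14.6 0.915
brush_lid_c ['side'] [ 0.5803 -0.1829] 5.1 0.843
```

View pics/p3.png

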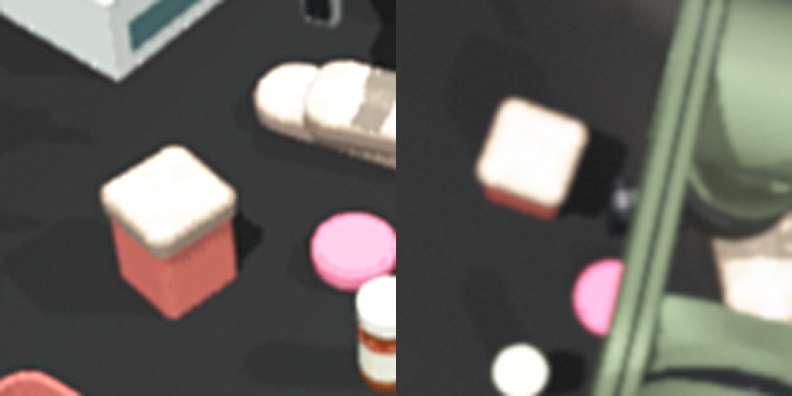

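View pics/st2.png

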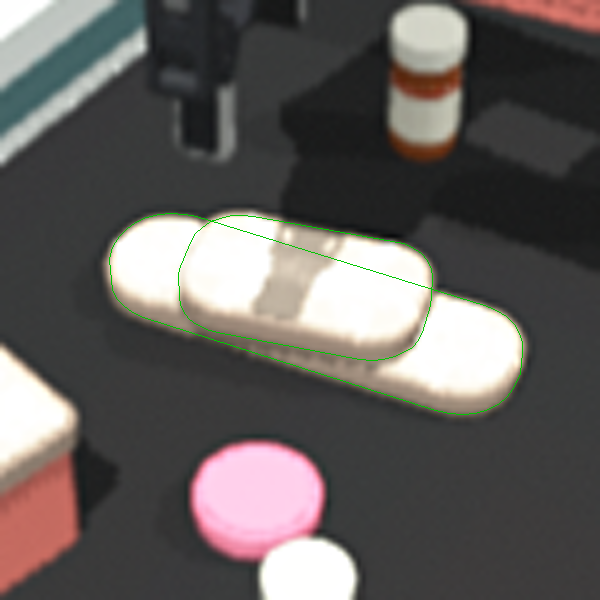

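Request:
play_rows(increments="0.03 0.02 -0.004 0 -2 0 0.95; 0.06 0.06 -0.008 0 -3.7 0 0.95; 0.061 0.10 -0.008 0 -3.7 0 0.95; 0.061 0.12 -0.008 0 -3.7 0 0.95; 0.061 0.12 -0.008 0 -3.7 0 0.95; 0.061 0.12 -0.008 0 -3.7 0 0.95")

```text
time: 20.08
tool_pos: [0.582, -0.1787, 0.0775]
eef_rot: [[0.244, 0.002, 0.97], [-0.97, -0.001, 0.244], [0.001, -1.0, 0.002]]
ft_force: [-0.4, 0.2, 0.8]
width: 0.0811
```

```bash
python3 go.py .5821 -.1785 .026 -76
```

```text
cur [ 0.582  -0.1787  0.0775] th -75.85 t 20.07 -> shift [-0.0002  0.0515  0.0001] ry 0.1
```

Request:
play_rows(increments="0 0.025 0 0 0 0 0.95; 0 0.042 0 0 0 0 0.95; 0 0.05 0 0 0 0 0.95; 0 0.0505 0 0 0 0 0.95; 0 0.0505 0 0 0 0 0.95; 0 0.0505 0 0 0 0 0.85; 0 0.0505 0 0 0 0 0.7; 0 0.0505 0 0 0 0 0.6; 0 0.0505 0 0 0 0 0.6; 0 0.0505 0 0 0 0 0.6", force=25)

```text
time: 21.32
tool_pos: [0.5815, -0.179, 0.0269]
eef_rot: [[0.244, 0.001, 0.97], [-0.97, -0.001, 0.244], [0.001, -1.0, 0.001]]
ft_force: [-0.5, 0.2, 5.6]
width: 0.0655
```

Request:
play_rows(increments="0 -0.01 0 0 0 0 0.6; 0 -0.05 0 0 0 0 0.6; 0 -0.10 0 0 0 0 0.6; 0 -0.14 0 0 0 0 0.6; 0 -0.14 0 0 0 0 0.6")

```text
time: 21.95
tool_pos: [0.5829, -0.1794, 0.1701]
eef_rot: [[0.244, 0.008, 0.97], [-0.97, -0.003, 0.244], [0.004, -1.0, 0.007]]
ft_force: [-0.6, 0.2, -1.7]
width: 0.0656
```

```bash
python3 view2.py s1 90 200 100 250 120; python3 go.py .424 .3275 .165 -73
```

```text
cur [ 0.5806 -0.1786  0.166 ] th -75.87 t 22.05 -> shift [-0.529   0.001  -0.0283] ry -2.9
```

View pics/s1.png

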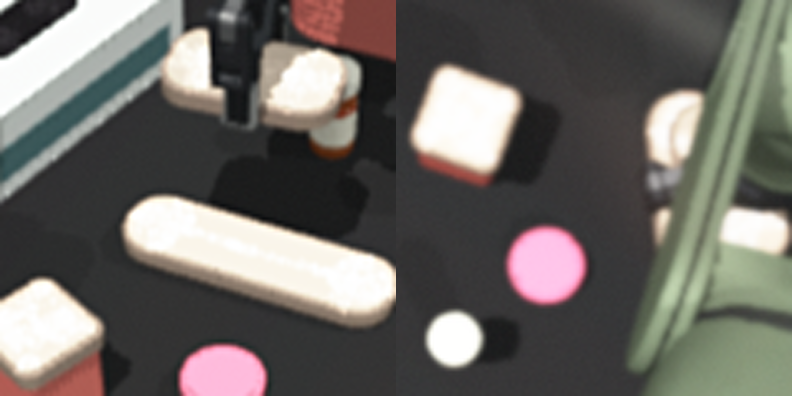

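Soap lid is held level. On to the soap box.

Request:
play_rows(increments="-0.05 0 -0.003 0 -2.9 0 0.6; -0.11 0 -0.006 0 -2.9 0 0.6; -0.17 0 -0.009 0 -2.9 0 0.6; -0.23 0 -0.012 0 -2.9 0 0.6; -0.29 0 -0.015 0 -2.9 0 0.6; -0.35 0 -0.018 0 -2.9 0 0.6; -0.41 0 -0.021 0 -2.9 0 0.6; -0.46 0 -0.024 0 -2.9 0 0.6; -0.50 0.01 -0.027 0 -2.9 0 0.6; -0.52 0.03 -0.028 0 -2.9 0 0.6; -0.529 0.06 -0.028 0 -2.9 0 0.6; -0.529 0.06 -0.028 0 -2.9 0 0.6; -0.529 0.06 -0.028 0 -2.9 0 0.6; -0.529 0.06 -0.028 0 -2.9 0 0.6")

```text
time: 23.8
tool_pos: [0.4255, 0.3272, 0.1069]
eef_rot: [[0.292, 0.001, 0.956], [-0.956, 0.001, 0.292], [-0.0, -1.0, 0.002]]
ft_force: [1.0, 0.4, 0.1]
width: 0.0654
```

```bash
python3 ov.py s2 soap_lid_c .003 soap_box_mouth .424 .3275 17; python3 go.py .424 .3275 .039 -73
```

```text
[0.42543416 0.32724619 0.1069379 ] -73.02232516455653
cur [0.4254 0.3272 0.1069] th -73.02 t 23.85 -> shift [-0.0006  0.0679 -0.0014] ry -0.0
```

View pics/s2.png

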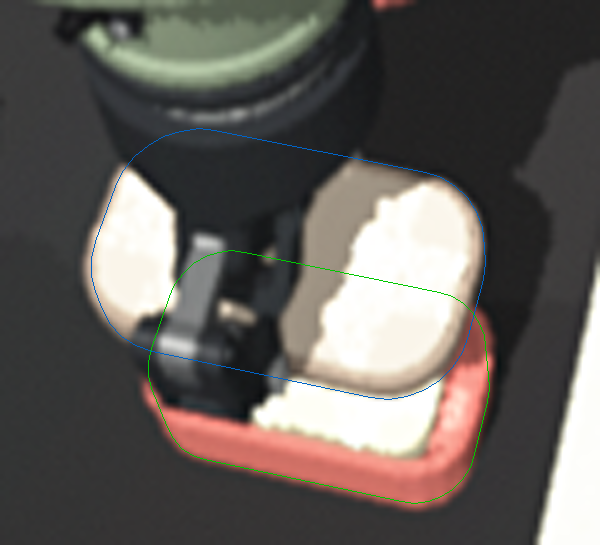

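Request:
play_rows(increments="0 0.02 -0.0025 0 0 0 0.6; 0 0.04 -0.0025 0 0 0 0.6; 0 0.053 -0.0025 0 0 0 0.6; 0 0.06 -0.0025 0 0 0 0.6; 0 0.065 -0.0025 0 0 0 0.6; 0 0.067 -0.0025 0 0 0 0.6; 0 0.067 -0.0025 0 0 0 0.6; 0 0.067 -0.0025 0 0 0 0.6")

```text
time: 24.85
tool_pos: [0.4226, 0.3268, 0.0393]
eef_rot: [[0.293, 0.001, 0.956], [-0.956, 0.0, 0.293], [-0.0, -1.0, 0.001]]
ft_force: [-0.4, 0.3, -0.5]
width: 0.0656
```

Request:
play_rows(increments="0 0.001 0 0 0 0 0.6; 0 0.001 0 0 0 0 0.6; 0 0.001 0 0 0 0 0.7; 0 0.001 0 0 0 0 0.85; 0 0.001 0 0 0 0 0.92; 0 0.001 0 0 0 0 0.92; 0 -0.02 0 0 0 0 0.92; 0 -0.06 0 0 0 0 0.92; 0 -0.12 0 0 0 0 0.92; 0.03 -0.14 0 0 0 0 0.92; 0.08 -0.14 0 0 0 0 0.92; 0.14 -0.14 0 0 0 0 0.92; 0.20 -0.14 0 0 0 0 0.92; 0.20 -0.14 0 0 0 0 0.92")

```text
time: 26.6
tool_pos: [0.4817, 0.1321, 0.1789]
eef_rot: [[0.287, 0.0, 0.958], [-0.958, -0.001, 0.287], [0.001, -1.0, -0.0]]
ft_force: [-0.1, 0.7, 0.2]
width: 0.0787
```

```bash
python3 view2.py s3 300 160 170 80 120; python3 stack.py brush_lid_c .581 -.178 side,top st3; python3 go.py .58 -.182 .18 -84
```

```text
brush_lid_c ['side', 'top'] [ 0.5782 -0.18  ] 6.1 0.8
cur [0.4806 0.1367 0.1789] th -72.86 t 26.9 -> shift [ 0.3338 -0.0011  0.001 ] ry 11.1
```

View pics/s3.png

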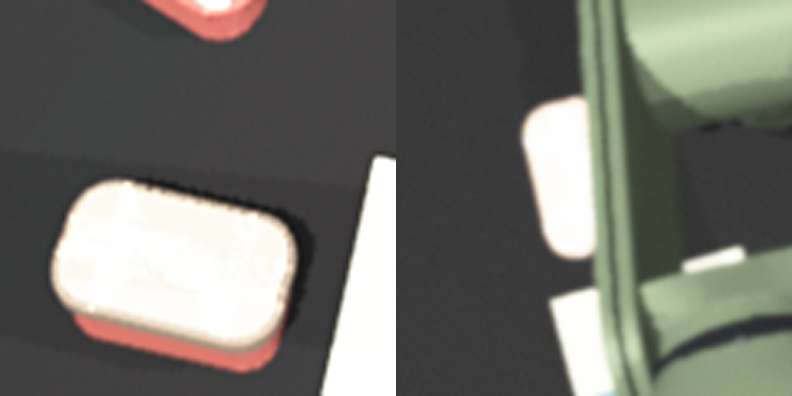

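View pics/st3.png

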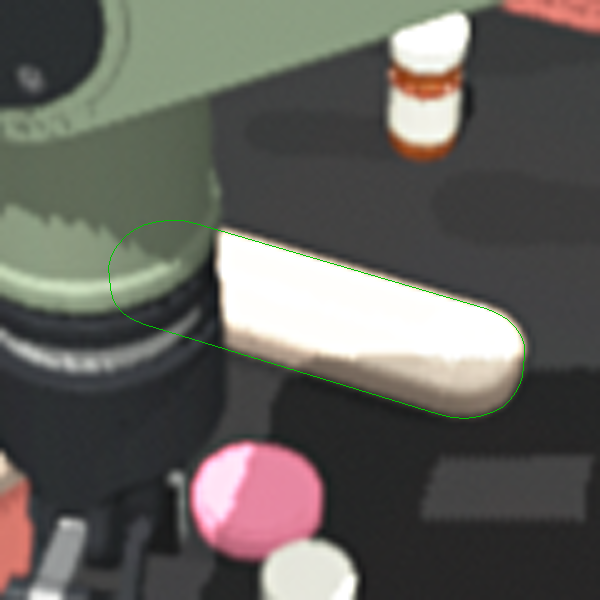

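Request:
play_rows(increments="0.05 0 0 0 2 0 0.92; 0.11 0 0 0 4 0 0.92; 0.17 0 0 0 6 0 0.92; 0.23 0 0 0 8 0 0.92; 0.29 0 0.001 0 10 0 0.92; 0.325 0.03 0.001 0 11.4 0 0.92; 0.333 0.08 0.0005 0 11.4 0 0.92; 0.333 0.11 0.0005 0 11.4 0 0.92; 0.333 0.11 0.0005 0 11.4 0 0.92; 0.333 0.11 0.0005 0 11.4 0 0.92; 0.333 0.11 0.0005 0 11.4 0 0.92")

```text
time: 28.28
tool_pos: [0.5802, -0.1827, 0.0709]
eef_rot: [[0.099, 0.003, 0.995], [-0.995, -0.001, 0.099], [0.002, -1.0, 0.003]]
ft_force: [0.4, 0.3, 0.7]
width: 0.0786
```

```bash
python3 go.py .5797 -.1815 .0095 -84.3; python3 stack.py brush_lid_c .581 -.178 side st4
```

```text
cur [ 0.5802 -0.1827  0.0709] th -84.33 t 28.27 -> shift [-0.0013  0.0614 -0.0006] ry -0.0
brush_lid_c none
```

View pics/st4.png

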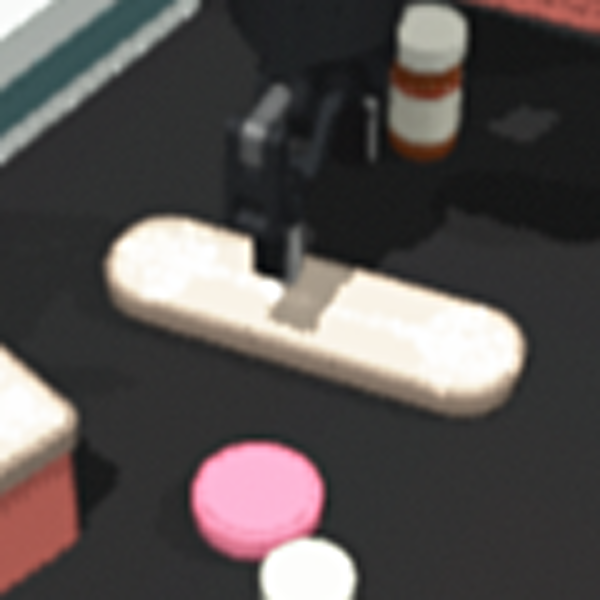

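Request:
play_rows(increments="0 0.03 0 0 0 0 0.92; 0 0.052 0 0 0 0 0.92; 0 0.06 0 0 0 0 0.92; 0 0.0605 0 0 0 0 0.92; 0 0.0605 0 0 0 0 0.92; 0 0.0605 0 0 0 0 0.8; 0 0.0605 0 0 0 0 0.65; 0 0.0605 0 0 0 0 0.55; 0 0.0605 0 0 0 0 0.55; 0 0.0605 0 0 0 0 0.55", force=30)

```text
time: 29.62
tool_pos: [0.5794, -0.183, 0.0094]
eef_rot: [[0.098, 0.001, 0.995], [-0.995, -0.001, 0.098], [0.001, -1.0, 0.001]]
ft_force: [-0.7, -0.5, 5.7]
width: 0.0591
```

Request:
play_rows(increments="0 -0.01 0 0 0 0 0.55; 0 -0.05 0 0 0 0 0.55; 0 -0.11 0 0 0 0 0.55; 0 -0.15 0 0 0 0 0.55; 0 -0.15 0 0 0 0 0.55; 0 -0.15 0 0 0 0 0.55")

```text
time: 30.38
tool_pos: [0.5782, -0.1826, 0.1578]
eef_rot: [[0.098, -0.002, 0.995], [-0.995, 0.0, 0.098], [-0.001, -1.0, -0.002]]
ft_force: [0.7, 0.0, -1.3]
width: 0.0593
```

```bash
python3 view2.py r1 90 200 100 250 120; python3 go.py .5745 .1632 .16 -95.2
```

```text
cur [ 0.5779 -0.1825  0.1568] th -84.37 t 30.48 -> shift [-0.3443 -0.0028  0.0305] ry 10.8
```

View pics/r1.png

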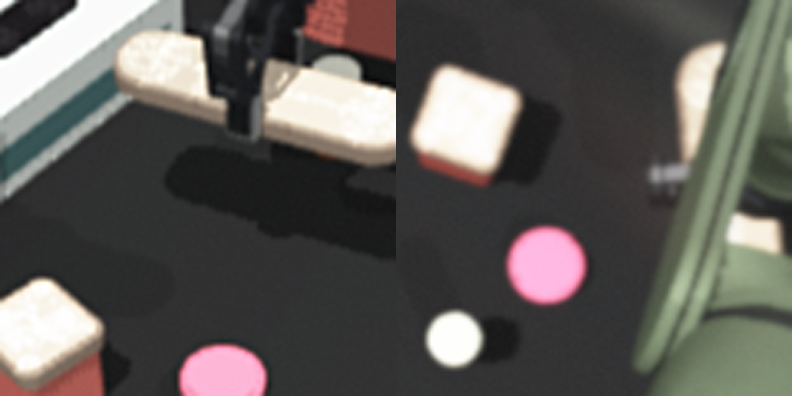

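Request:
play_rows(increments="-0.04 0 0.0035 0 1.5 0 0.55; -0.1 0 0.009 0 3.5 0 0.55; -0.16 0 0.014 0 5.5 0 0.55; -0.22 0 0.0195 0 7.5 0 0.55; -0.28 0 0.025 0 9 0 0.55; -0.325 0.01 0.029 0 10.5 0 0.55; -0.344 0.04 0.0305 0 10.8 0 0.55; -0.344 0.07 0.0305 0 10.8 0 0.55; -0.344 0.07 0.0305 0 10.8 0 0.55; -0.344 0.07 0.0305 0 10.8 0 0.55; -0.344 0.07 0.0305 0 10.8 0 0.55")

```text
time: 31.85
tool_pos: [0.5764, 0.1623, 0.0897]
eef_rot: [[-0.091, 0.002, 0.996], [-0.996, 0.0, -0.091], [-0.001, -1.0, 0.002]]
ft_force: [-0.3, -0.3, -0.6]
width: 0.0593
```

```bash
python3 ov.py r2 brush_lid_c .0045 brush_box_mouth .5745 .1632 -5.2; python3 go.py .5745 .1632 .0365 -95.2
```

```text
[0.57637106 0.162331   0.08974617] -95.207759361697
cur [0.5764 0.1623 0.0897] th -95.21 t 31.9 -> shift [-0.0007  0.0532 -0.0021] ry -0.0
```

View pics/r2.png

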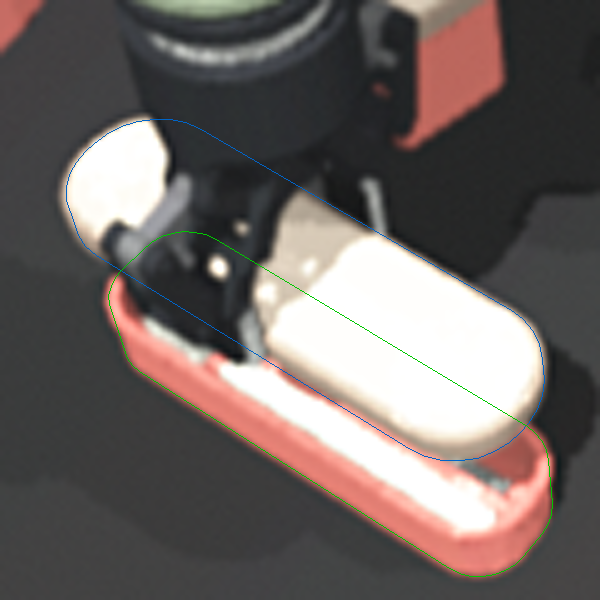

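Request:
play_rows(increments="0 0.02 -0.002 0 0 0 0.55; 0 0.036 -0.002 0 0 0 0.55; 0 0.044 -0.002 0 0 0 0.55; 0 0.049 -0.002 0 0 0 0.55; 0 0.052 -0.002 0 0 0 0.55; 0 0.053 -0.002 0 0 0 0.55; 0 0.053 -0.002 0 0 0 0.55; 0 0.053 -0.002 0 0 0 0.55")

```text
time: 32.9
tool_pos: [0.5739, 0.1627, 0.0364]
eef_rot: [[-0.09, 0.001, 0.996], [-0.996, 0.0, -0.09], [-0.0, -1.0, 0.001]]
ft_force: [-1.6, -0.5, 5.9]
width: 0.0595
```

Request:
play_rows(increments="0 0 0 0 0 0 0.65; 0 0 0 0 0 0 0.8; 0 0 0 0 0 0 0.92; 0 0 0 0 0 0 0.92; 0 -0.02 0 0 0 0 0.92; 0 -0.06 0 0 0 0 0.92; 0 -0.12 0 0 0 0 0.92; 0 -0.17 0 0 0 0 0.92; 0 -0.17 -0.05 0 0 0 0.92; 0.02 -0.17 -0.1 0 0 0 0.92; 0.06 -0.17 -0.12 0 0 0 0.92; 0.12 -0.17 -0.14 0 0 0 0.92; 0.18 -0.17 -0.16 0 0 0 0.92; 0.24 -0.17 -0.18 0 0 0 0.92; 0.30 -0.17 -0.20 0 0 0 0.92; 0.36 -0.17 -0.21 0 0 0 0.92; 0.42 -0.17 -0.22 0 0 0 0.92; 0.48 -0.17 -0.23 0 0 0 0.92; 0.54 -0.17 -0.25 0 0 0 0.92; 0.54 -0.17 -0.25 0 0 0 0.92")

```text
time: 35.4
tool_pos: [0.2743, -0.3559, 0.2053]
eef_rot: [[-0.096, -0.0, 0.995], [-0.995, -0.001, -0.096], [0.001, -1.0, 0.0]]
ft_force: [0.5, 1.2, 0.0]
width: 0.0786
```

Run:
```python
from h import *
for n in("side","top"): cv2.imwrite(f"pics/{n}9.png",cv2.resize(cams.read_camera(n)["color"],(784,588),interpolation=cv2.INTER_CUBIC))
```

```text
(no output)
```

View pics/side9.png

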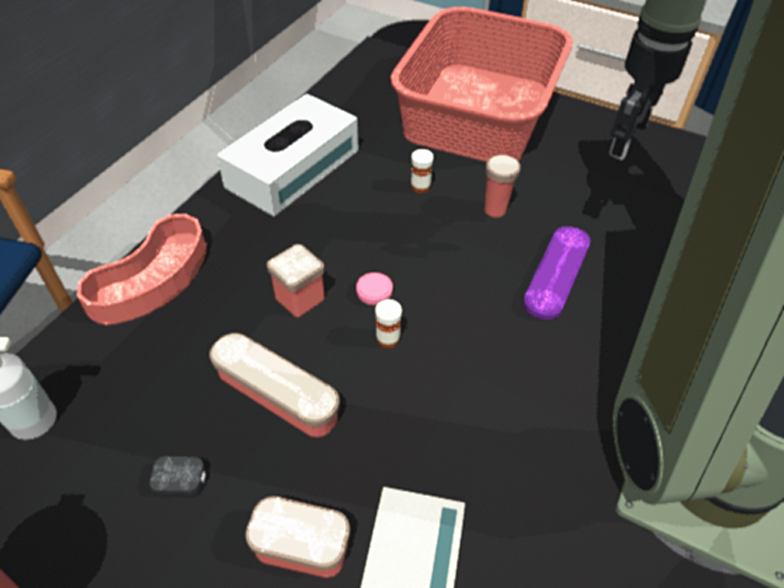

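View pics/top9.png

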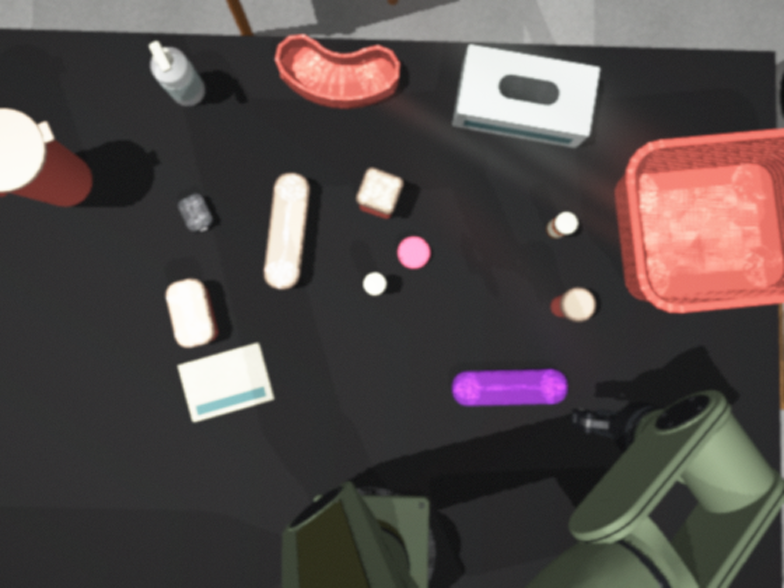

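All four lids look home. I'll check this numerically against the container fits made at the start.

Run:
```python
from fit import *
C={n:cams.read_camera(n) for n in("top","side")}
T={'beaker_lid_c':(.4525,-.3415,0,.086),'pot_lid_c':(.6433,-.0005,163.4-180,.064),'soap_lid_c':(.424,.3278,16.8,.036),'brush_lid_c':(.5743,.1639,-5.2,.032)}
ims={k:C[k]['color'].copy() for k in C}
for n,(x,y,w,h) in T.items():
    D={}
    for k in C:
        for d in cams.cut_out(n,k):
            if np.hypot(*(back(C[k],d['uv'],h)[:2]-[x,y]))<.05: D[k]=d['pixels'].astype(np.float32);break
    if not D: print(n,'none');continue
    for ks in [list(D)]+[[k] for k in D]:
        for z in (h-.005,h):
            v,q=fit(C,{k:D[k] for k in ks},n,x,y,z=z,yaws=[np.radians(w)])
            print(n,ks,'z+%.3f'%(z-h+.005),'d(mm)',np.round((v[:2]-[x,y])*1000,1),'dyaw',round(np.degrees(v[2])-w,1),round(q,3))
for k,(r,c) in {'side':(85,130),'top':(85,90)}.items():
  pass
s=C['side']['color'];a=[cv2.resize(s[r:r+80,c:c+100],(400,300),interpolation=cv2.INTER_CUBIC) for r,c in((95,305),(160,165),(230,145),(340,165))]
cv2.imwrite('pics/fin.png',np.vstack([np.hstack(a[:2]),np.hstack(a[2:])]))
```

```text
beaker_lid_c ['top', 'side'] z+-0.000 d(mm) [-0.9  0.4] dyaw 4.6 0.86
beaker_lid_c ['top', 'side'] z+0.005 d(mm) [-1.3  2.7] dyaw 10.1 0.854
beaker_lid_c ['top'] z+-0.000 d(mm) [-0.6  0.9] dyaw 6.1 0.88
beaker_lid_c ['top'] z+0.005 d(mm) [-0.2  2.5] dyaw 6.9 0.872
beaker_lid_c ['side'] z+-0.000 d(mm) [ 0.3 -3.1] dyaw 7.9 0.849
beaker_lid_c ['side'] z+0.005 d(mm) [-1.5  2.9] dyaw 1.1 0.836
pot_lid_c ['top', 'side'] z+0.000 d(mm) [-0.2 -0.9] dyaw -0.8 0.93
pot_lid_c ['top', 'side'] z+0.005 d(mm) [-2.1  1. ] dyaw -1.3 0.93
pot_lid_c ['top'] z+0.000 d(mm) [-0.3  0.1] dyaw -1.6 0.931
pot_lid_c ['top'] z+0.005 d(mm) [-1.4  0.1] dyaw -1.4 0.926
pot_lid_c ['side'] z+0.000 d(mm) [ 0.3 -2.1] dyaw -0.8 0.947
pot_lid_c ['side'] z+0.005 d(mm) [-2.7  1.5] dyaw -0.3 0.943
soap_lid_c ['top', 'side'] z+-0.000 d(mm) [-0.5 -0.1] dyaw -0.7 0.959
soap_lid_c ['top', 'side'] z+0.005 d(mm) [-1.  -0.1] dyaw -1.8 0.951
soap_lid_c ['top'] z+-0.000 d(mm) [-0.3  0.6] dyaw -0.3 0.957
soap_lid_c ['top'] z+0.005 d(mm) [-0.3 -1.2] dyaw -0.1 0.954
soap_lid_c ['side'] z+-0.000 d(mm) [-0.2 -0.5] dyaw -1.5 0.967
soap_lid_c ['side'] z+0.005 d(mm) [-1.3  0.8] dyaw -1.9 0.96
brush_lid_c ['top', 'side'] z+-0.000 d(mm) [ 0.9 -0.6] dyaw 0.4 0.948
brush_lid_c ['top', 'side'] z+0.005 d(mm) [-0.7  0. ] dyaw 0.3 0.938
brush_lid_c ['top'] z+-0.000 d(mm) [ 1.  -0.3] dyaw 0.0 0.949
brush_lid_c ['top'] z+0.005 d(mm) [ 0.3 -1. ] dyaw 0.2 0.942
brush_lid_c ['side'] z+-0.000 d(mm) [ 0.6 -1.3] dyaw 0.5 0.951
brush_lid_c ['side'] z+0.005 d(mm) [-1.4  1. ] dyaw 0.4 0.942
```

View pics/fin.png

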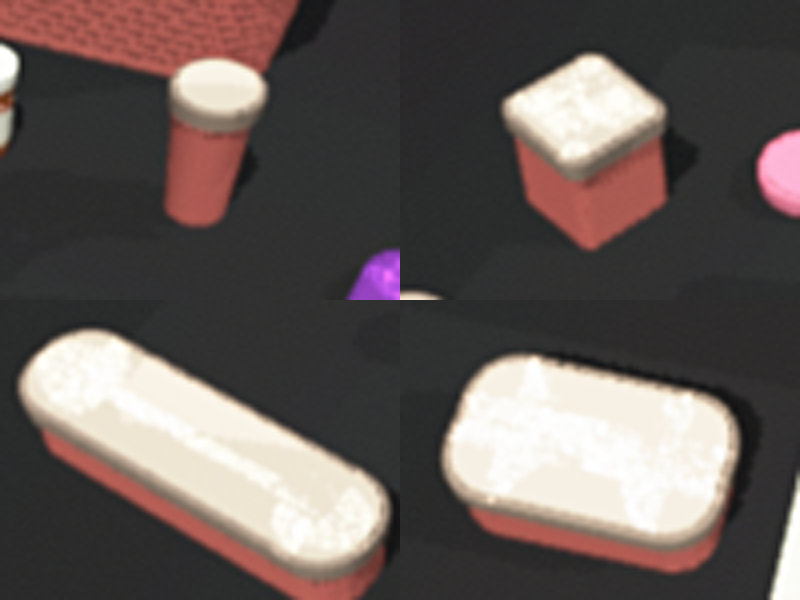

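In the enlarged views each lid is centred, square and level. The fits put centres within about 1 mm when both cameras are used (at most 3 mm with one), and the seated height fits better than 5 mm higher. The arm is clear, so I'm handing in.

```bash
python3 -c "
from bench import env
print(env.read_state()['time'],env.close_job())"
```

```text
the job is handed in; nothing more can be done
36.0 None
```

I took the pile apart from the top and put all four lids on their own containers. The job was handed in at 36 s of the 96 s allowed, and no verdict was reported.

- **Centring:** in fits from both cameras together, each lid's centre was about 1 mm from its container's measured centre. With one camera alone the difference was at most 3.1 mm (beaker, side camera); the limit is 9 mm.
- **Alignment:** the pot, soap box and toothbrush box lids were within 2° of their containers.
- **Height and level:** the seated height matched the pictures better than 5 mm higher, though only slightly. The final side-camera close-ups show the lids level on the rims.
- **Other items:** the pill bottles and containers stood upright where they began, judged by eye in the final pictures. I left the pink and purple look-alikes alone, and the arm was clear of everything.
- **Disagreements:** the two cameras differed by about 1–5 mm in y throughout, and the side camera matched the robot better. A refit of the soap lid from a partial outline failed once, and once the toothbrush-box lid was not detected. I remeasured the soap lid once the pot lid was off, and placed the toothbrush-box lid from the earlier fits.

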